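# Spin-test the laser marker's rotary table and stop it on its mark

## Task

Check that the rotary table's bearing runs free and then home it: with a fingertip flick the round plate briskly spinning, let it coast untouched for at least two seconds, and while it is still turning brake it with a fingertip so that its index tab stops lined up with the fixed pointer; once spun, it must not come to rest and be left anywhere else. Then take your hand away with the plate standing on its mark. Only touch it: do not lift or shift the rotary table, and leave the phone, jar, cup and screwdriver where they are.

Things in the scene. Friction and masses are not known exactly. Their poses are not given: they have to be found in the camera images.
- turntable: rotary table of a laser marker, standing loose on the bench: round white base 168 mm across, 48 mm high, 3.2 kg, with a bearing neck (72 mm across) that carries a bare aluminium plate. Origin at the centre of its underside, z up; its -x points to the pointer. Under the plate's overhang it is free down to the base, except at the pointer bracket
- plate (a joint): angle of the plate in rad, counter-clockwise from above; any whole number of turns (0, 2 pi, -2 pi ..) is the tab lined up with the pointer. It has no stops, so readings grow past a turn. A light bearing: the plate (about 0.9 kg), flicked to 2 or 3 rad/s, slows steadily and runs down in 14 to 28 s
- index_tab (a point): middle of the outer end of the flat dark steel index tab of the turning plate, 125 mm from the axis, 69 mm above the bench. The tab is 14 mm wide, 6 mm thick (66 to 72 mm above the bench) and sticks out radially 30 mm past the plate's rim; a scribed line on the plate runs to it. It turns past the pointer with about 5 mm to spare
- pointer (a point): tip of the fixed steel pointer of the base, 130 mm from the axis, 69 mm above the bench; it aims at the axis. Its blade is 16 mm wide and sits on an upright 26 mm wide, 70 mm high, 144 to 152 mm from the axis, on a low foot from the base
- plate_top (a point): centre of the plate's flat, hard top face, on the axis, 75 mm above the bench. The plate is 190 mm across and 10 mm thick with small screw holes; a black L-shaped locating square, 8 mm high, is screwed on its middle, all of it within 56 mm of the axis, its long arm parallel to the scribed line and its corner on the side away from the tab
- phone: bystander: a phone lying flat, 72 x 148 x 8 mm, origin under its centre, long side along its y
- jar: bystander: a brown glass jar with a white lid, 54 mm across, 78 mm high, origin under its centre
- pen_cup: bystander: an empty dark steel cup, 76 mm across, 95 mm high, origin under its centre
- screwdriver: bystander: a screwdriver 170 mm long lying along its x, handle to -x, origin under its middle
Things that resemble listed ones, but are neither listed nor needed, are in the scene too. What is shaped like the turntable but brown is not meant.

How it is judged:
By the outcome, as a careful person would: the job done as asked, in the order asked, and still so for the second after the job is handed in, with the robot touching nothing.
It also fails if it takes over 61 s, if anything falls off the work surface, if the arm or the gripper's body presses on something with over 40 N, if the wrist force passes 120 N, or if a joint passes its speed limit or range.

## Robot

A 7-joint arm with a two-finger parallel gripper is mounted at the origin on the work surface. World frame = base frame: x ahead of the robot, y to its left, z up, the work surface at z = 0. Lengths are in m, angles in rad, forces in N, time in s.
With the tool pointing down it reaches from about 0.425 to 0.925 m from the base axis. Payload 6.8 kg.
Tool frame: the origin (TCP) lies at the very end of the fingers, on their centre line; the grasp point (between the pads) lies 19 mm behind it; z points along the fingers, y is the line along which they close (so a half turn about z gives the same grasp; the last joint's range is limited). The gripper opens to 85 mm and grips with 20 to 120 N. Pads are 22 mm wide; open, the fingers measure 114 mm over their backs; the gripper's body (76 mm by 85 mm) begins 54 mm behind the grasp point. The pads swing forward as they close: fully open they stand 13 mm farther back than shut.
Start: joints at [-1.433, 0.477, 0.022, 1.555, -0.011, 1.109, -0.083], TCP at [0.164, 0.655, 0.231] pointing down, gripper open.
Joint ranges: [-2.96, 2.96], [-0.34, 2.1], [-1.41, 1.46], [0.24, 2.44], [-1.37, 4.51], [0.17, 1.92], [-2.96, 2.96]. Speed limits (rad/s): [2.39, 2.39, 3.14, 3.14, 3.14, 3.14, 3.14].

## Interface

Orientations are given as a unit quaternion [w, x, y, z].
In Python, from station import get_obs, read_camera, hand_in gives the robot as it stands.
- The arm moves only by the tool arm_command, never from a script. Its argument "commands" is one flat list of numbers, 7 for each row, row after row: the shift along the tool's x, y, z in m, then the turn, a rotation vector about the tool's x, y, z in degrees, then the opening, from 0 (shut) to 1 (fully open). In form: [tx, ty, tz, rx, ry, rz, fingers, tx, ty, tz, rx, ry, rz, fingers, ...]. A call has 1 to 8 rows; each row is the pose to reach, as a shift and turn from the pose commanded when the call began, along the tool's axes at that moment; what a row does not reach only later rows make up. A row lasts 1/10 s, in which the tool goes at most 50 mm and 8.59 degrees, less where a joint would pass 70% of its speed; a pose out of reach is approached as far as the arm can. A call with a gripper value outside its range is refused whole. The fingers move at their own pace and stop on an object; "force" is the grip in N (left out, the last holds). Time passes only in rows, so rows that repeat a pose let the fingers close. It gives the time, the measured TCP pose, the force, the opening and the grip force at its end, in the units of the state.
- get_obs(): the state, without advancing time (a new reading comes with each control period).
- read_camera(name): name is "side" or "top" or "wrist"; returns a dict with "img" (400x640x3 uint8, red, green, blue), "camera_matrix" (3x3 intrinsics, pixels), "pose" (4x4, takes a point from camera to world coordinates). Camera axes: x right, y down, z forward; pixel columns grow to the right and rows downward; lengths in m; the calibration is good to about 2 mm. A picture is of the moment at which its call begins. There is no depth.
- hand_in(): hands the job in; it is judged then, once.
The state is a dict: "t": time; "q": joint angles; "joint_vel": joint speeds; "joint_torque": joint torques, N m; "eef_pos": TCP position; "tool_rot": TCP orientation; "contact_force": force on the tool from outside, world axes, zero at the start; "torque": the same for the moment, N m; "gripper_width": opening from 0.0 (shut) to 1.0 (fully open); "grasp_force": force on a finger pad.
Only numpy, scipy, OpenCV 4.12 (cv2) and the standard library are available. Lean on these libraries where they do the work, as an engineer would, in place of code of your own. Each camera call takes 0.05 s, during which the arm holds its last target. There are 200 camera calls.

## Working session

There is one attempt and no reset: what is moved stays moved. The work goes in short steps, Python scripts to look and compute and a tool call to move; the robot and the scene stay as the last step left them, time stands still between calls to the robot, and variables do not carry over. Pictures are saved under pics/ and viewed, at most 10 in all, crops included, and the job is handed in when it is done.

Besides the shell and the picture viewer there is one more tool, called by a JSON object that holds its "fn" and its "kwargs", one argument or row to a line. arm_command: Moves the arm, as the interface text tells. Its arguments: {"type":"object","properties":{"commands":{"type":"array","items":{"type":"number"}},"force":{"type":"number"}},"required":["commands"]}

```bash
mkdir -p pics; ls; python3 - <<'E'
from station import *
import cv2,numpy as np
o=get_obs();print(o['t'],o['eef_pos'],o['tool_rot'],o['gripper_width'])
for n in['top','side']:
    c=read_camera(n);cv2.imwrite(f'pics/{n}0.png',c['img'][:,:,::-1]);print(n,c['camera_matrix'].tolist(),np.round(c['pose'],4).tolist())
E
```

```text
pics
0.0 [0.16412601 0.65412279 0.23032738] [-4.07338515e-05  1.22591127e-01  9.92456840e-01 -9.13442459e-04] 0.9978101830314211
top [[432.2320882908262, 0.0, 320.6630713764959], [0.0, 432.2320882908262, 201.58728339495985], [0.0, 0.0, 1.0]] [[0.0225, -0.9971, 0.0724, 0.475], [-0.9997, -0.0232, -0.0086, -0.0765], [0.0103, -0.0721, -0.9973, 1.3096], [0.0, 0.0, 0.0, 1.0]]
side [[462.580500385305, 0.0, 320.69050911087146], [0.0, 462.580500385305, 189.15867469873888], [0.0, 0.0, 1.0]] [[0.8963, 0.2505, -0.3659, 1.0874], [0.4434, -0.5154, 0.7333, -1.1069], [-0.0049, -0.8195, -0.573, 0.8826], [0.0, 0.0, 0.0, 1.0]]
```

View pics/top0.png

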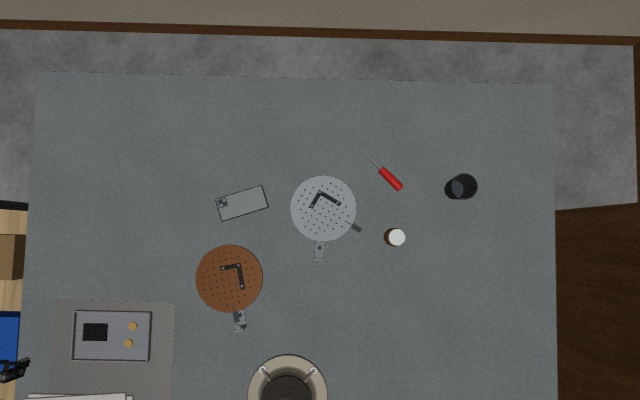

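View pics/side0.png

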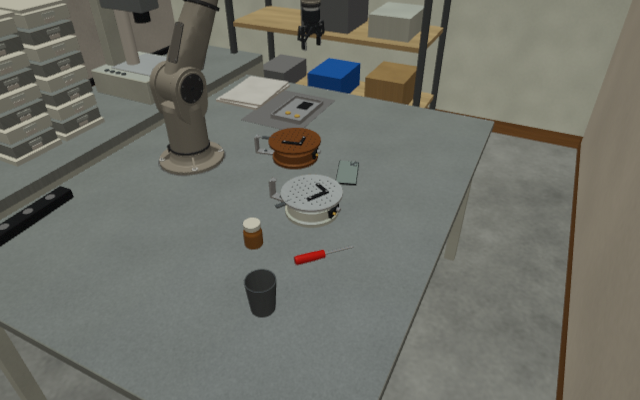

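```bash
cat > h.py <<'E'
from station import *
import cv2,numpy as np
def world(c,u,v,z):
    K=c['camera_matrix'];P=np.array(c['pose']);d=P[:3,:3]@np.linalg.solve(K,[u,v,1.]);o=P[:3,3]
    return o+d*(z-o[2])/d[2]
def pix(c,p):
    P=np.array(c['pose']);q=P[:3,:3].T@(np.asarray(p)-P[:3,3]);q=c['camera_matrix']@q;return q[:2]/q[2]
E
python3 - <<'E'
from h import *
c=read_camera('top');w=read_camera('wrist')
for p in [(323.5,208.5,.075),(356,228.5,.069),(319,242,.069),(319,260,.069),(395,237,.078),(461,186,.05),(242,203,.0)]:print(p,world(c,*p).round(4))
i=c['img'][160:275,270:420,::-1];cv2.imwrite('pics/crop.png',cv2.resize(i,None,fx=5,fy=5,interpolation=2))
print(np.round(w['pose'],3),w['camera_matrix'])
E
```

```text
(323.5, 208.5, 0.075) [ 0.5449 -0.0957  0.075 ]
(356, 228.5, 0.069) [ 0.49   -0.1903  0.069 ]
(319, 242, 0.069) [ 0.4491 -0.0851  0.069 ]
(319, 260, 0.069) [ 0.398  -0.0862  0.069 ]
(395, 237, 0.078) [ 0.4683 -0.3009  0.078 ]
(461, 186, 0.05) [ 0.6219 -0.4988  0.05  ]
(242, 203, 0.0) [0.5602 0.1505 0.    ]
[[ 0.243  0.935  0.258  0.1  ]
 [ 0.97  -0.234 -0.067  0.671]
 [-0.003  0.267 -0.964  0.371]
 [ 0.     0.     0.     1.   ]] [[344.07601423   0.         317.36638279]
 [  0.         344.07601423 203.59721053]
 [  0.           0.           1.        ]]
```

View pics/crop.png

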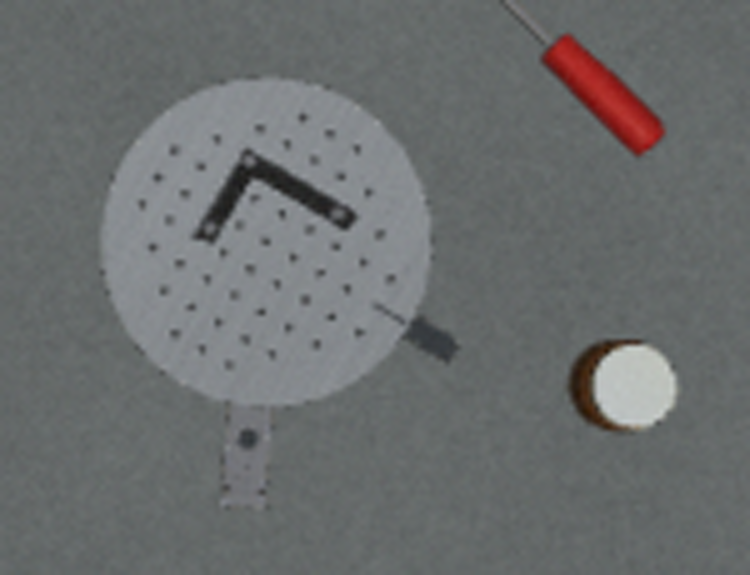

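```bash
cat >> h.py <<'E'
from scipy.spatial.transform import Rotation as Ro
def tool(o,p):
    w,x,y,z=o['tool_rot'];return Ro.from_quat([x,y,z,w]).inv().apply(np.asarray(p)-o['eef_pos'])
E
python3 - <<'E'
from h import *
c=read_camera('top');f=lambda u,v,z:world(c,270+(u-2)/5,160+(v-2)/5,z)[:2]
C=f(266,242,.075);print(C)
for n,p in dict(tab=f(453,351,.069),scr=f(375,303,.075),po=f(243.5,503,.07),pi=f(248,408,.05)).items():
    d=p-C;print(n,p,np.degrees(np.arctan2(d[1],d[0]))%360,np.hypot(*d))
o=get_obs()
A=[.54,.2,.2];print(tool(o,A));print(tool(o,[.545+.118*np.cos(np.radians(222)),C[1]+.118*np.sin(np.radians(222)),.12]))
# tab detector
K=c['img'].astype(int).sum(2)
for a in range(225,256,2):
    v=[]
    for r in(.102,.108,.114,.12):
        u=pix(c,[C[0]+r*np.cos(np.radians(a)),C[1]+r*np.sin(np.radians(a)),.069]);v.append(K[int(round(u[1])),int(round(u[0]))])
    print(a,v)
E
```

```text
[ 0.54632011 -0.09368509]
tab [ 0.48656211 -0.20236431] 241.19551301174937 0.12402496381726846
scr [ 0.51286242 -0.15672357] 242.04286159265718 0.07136712705001416
po [ 0.39748406 -0.08424122] 176.3693655573762 0.14913535462325272
pi [ 0.45103238 -0.08572346] 175.2238295493395 0.09561976115724687
[-0.47509844 -0.34932737  0.03116438]
[-0.4855526  -0.73081964  0.11150494]
225 [np.int64(307), np.int64(331), np.int64(316), np.int64(307)]
227 [np.int64(304), np.int64(316), np.int64(314), np.int64(312)]
229 [np.int64(310), np.int64(309), np.int64(317), np.int64(307)]
231 [np.int64(312), np.int64(306), np.int64(315), np.int64(326)]
233 [np.int64(310), np.int64(310), np.int64(318), np.int64(318)]
235 [np.int64(309), np.int64(301), np.int64(318), np.int64(309)]
237 [np.int64(219), np.int64(193), np.int64(307), np.int64(307)]
239 [np.int64(181), np.int64(190), np.int64(185), np.int64(177)]
241 [np.int64(181), np.int64(186), np.int64(161), np.int64(182)]
243 [np.int64(180), np.int64(182), np.int64(191), np.int64(187)]
245 [np.int64(234), np.int64(268), np.int64(216), np.int64(241)]
247 [np.int64(287), np.int64(309), np.int64(320), np.int64(303)]
249 [np.int64(313), np.int64(310), np.int64(320), np.int64(308)]
251 [np.int64(299), np.int64(312), np.int64(314), np.int64(309)]
253 [np.int64(297), np.int64(318), np.int64(317), np.int64(312)]
255 [np.int64(312), np.int64(311), np.int64(313), np.int64(300)]
```

{"fn": "arm_command", "kwargs": {
  "commands": [-0.475,-0.35,0.03,0,0,0,0,-0.475,-0.35,0.03,0,0,0,0,-0.475,-0.35,0.03,0,0,0,0,-0.475,-0.35,0.03,0,0,0,0,-0.475,-0.35,0.03,0,0,0,0,-0.475,-0.35,0.03,0,0,0,0,-0.475,-0.35,0.03,0,0,0,0,-0.475,-0.35,0.03,0,0,0,0]
}}

```text
t: 1.05
eef_pos: [0.4195, 0.3449, 0.2111]
tool_rot: [0.0, 0.123, 0.992, 0.0]
contact_force: [1.2, 0.8, -0.4]
gripper_width: -0.001
grasp_force: 0.0
```

{"fn": "arm_command", "kwargs": {
  "commands": [-0.164,-0.493,0.09,0,0,0,0,-0.164,-0.493,0.09,0,0,0,0,-0.164,-0.493,0.09,0,0,0,0,-0.164,-0.493,0.09,0,0,0,0,-0.164,-0.493,0.09,0,0,0,0,-0.164,-0.493,0.09,0,0,0,0,-0.164,-0.493,0.09,0,0,0,0,-0.164,-0.493,0.09,0,0,0,0]
}}

```text
t: 1.85
eef_pos: [0.4482, -0.0482, 0.1427]
tool_rot: [0.0, 0.122, 0.992, 0.0]
contact_force: [1.3, 0.4, 0.1]
gripper_width: 0.001
grasp_force: 0.0
```

{"fn": "arm_command", "kwargs": {
  "commands": [-0.04,-0.119,0.02,0,0,0,0,-0.04,-0.119,0.02,0,0,0,0,-0.04,-0.119,0.02,0,0,0,0]
}}

```text
t: 2.15
eef_pos: [0.4575, -0.1759, 0.1225]
tool_rot: [0.0, 0.125, 0.992, -0.001]
contact_force: [0.6, 0.1, -0.3]
gripper_width: 0.001
grasp_force: 0.0
```

```bash
python3 - <<'E'
from h import *
C=np.array([.546,-.094])
o=get_obs();print(o['t'],o['eef_pos'],o['contact_force'],o['joint_vel'].round(3) if hasattr(o['joint_vel'],'round') else 0, np.round(o['q'],2))
pt=lambda a,z,r=.118:tool(o,[C[0]+r*np.cos(np.radians(a)),C[1]+r*np.sin(np.radians(a)),z]).round(3)
print('down',pt(222,.052))
for a in [224,229,237,248,264,280,296,310]:print(a,pt(a,.052))
c=read_camera('wrist');cv2.imwrite('pics/w1.png',c['img'][:,:,::-1])
c=read_camera('top');cv2.imwrite('pics/t1.png',np.hstack([c['img'][120:300,220:460,::-1]]))
E
```

```text
2.15 [ 0.45750045 -0.17589298  0.12251712] [ 0.59621398  0.07009725 -0.27145231] [ 0.512  0.238 -0.006 -0.199 -0.158  0.     0.614] [-0.09  0.34  0.4   2.11 -0.19  0.73  1.75]
down [-0.     0.003  0.071]
224 [-0.003  0.001  0.071]
229 [-0.012 -0.004  0.071]
237 [-0.028 -0.01   0.071]
248 [-0.05  -0.016  0.071]
264 [-0.083 -0.015  0.071]
280 [-0.114 -0.006  0.071]
296 [-0.142  0.011  0.071]
310 [-0.161  0.033  0.071]
```

View pics/w1.png

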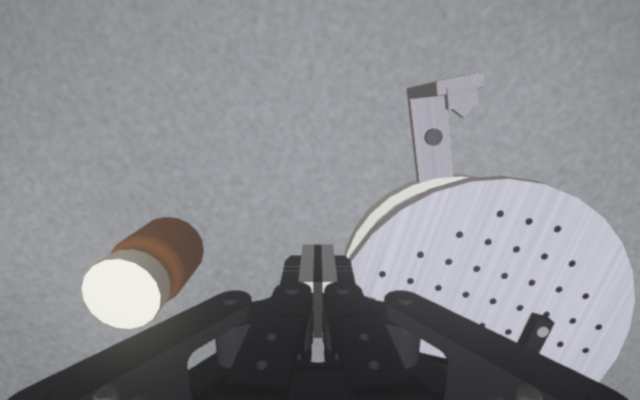

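View pics/t1.png

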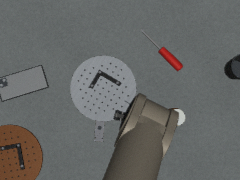

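{"fn": "arm_command", "kwargs": {
  "commands": [0,0,0.04,0,0,0,0,0,0,0.068,0,0,0,0,0,0,0.068,0,0,0,0,0,0,0.068,0,0,0,0]
}}

```text
t: 2.65
eef_pos: [0.458, -0.1709, 0.055]
tool_rot: [-0.0, 0.122, 0.993, 0.0]
contact_force: [-0.3, -0.7, -0.0]
gripper_width: -0.001
grasp_force: 0.0
```

```bash
python3 - <<'E'
from h import *
C=np.array([.546,-.094])
o=get_obs();print(o['t'],o['eef_pos'],o['contact_force'])
for a in [224,229,237,248,264,280,296,310]:
  print(a,tool(o,[C[0]+.118*np.cos(np.radians(a)),C[1]+.118*np.sin(np.radians(a)),.052]).round(3))
E
```

```text
2.65 [ 0.45799813 -0.17094512  0.05500711] [-0.32425633 -0.66270364 -0.00654254]
224 [-0.004 -0.004  0.003]
229 [-0.013 -0.009  0.003]
237 [-0.028 -0.016  0.003]
248 [-0.05  -0.021  0.003]
264 [-0.083 -0.021  0.003]
280 [-0.115 -0.012  0.003]
296 [-0.143  0.006  0.003]
310 [-0.162  0.027  0.003]
```

{"fn": "arm_command", "kwargs": {
  "commands": [-0.008,-0.006,0,0,0,0,0,-0.017,-0.012,0,0,0,0,0,-0.034,-0.018,0,0,0,0,0,-0.062,-0.022,0,0,0,0,0,-0.095,-0.019,0,0,0,0,0,-0.126,-0.006,0,0,0,0,0,-0.142,-0.02,-0.03,0,0,0,0,-0.142,-0.03,-0.08,0,0,0,0]
}}

```text
t: 3.45
eef_pos: [0.5901, -0.2352, 0.1333]
tool_rot: [-0.001, 0.122, 0.993, -0.0]
contact_force: [0.0, 0.1, 0.8]
gripper_width: -0.002
grasp_force: 0.0
```

```bash
cat >> h.py <<'E'
C=np.array([.5463,-.0937])
def tab(c,rs=(.103,.108,.113,.118)):
    K=c['img'].astype(int).sum(2).astype(np.float32);a=np.radians(np.arange(0,360,.5))
    s=[]
    for r in rs:
        uv=np.array([pix(c,[C[0]+r*np.cos(t),C[1]+r*np.sin(t),.069]) for t in a],np.float32)
        s.append(cv2.remap(K,uv[:,0],uv[:,1],1)[:,0] if 0 else cv2.remap(K,uv[None,:,0],uv[None,:,1],1)[0])
    return np.degrees(a),np.array(s)
def tabang(c):
    a,s=tab(c);m=((s<245)&(s>120)).all(0)
    # runs about 7 deg wide
    d=np.diff(np.r_[0,m.astype(int),0]);return [(round(float(a[i]+a[j-1])/2,1),float(j-i)/2) for i,j in zip(np.where(d==1)[0],np.where(d==-1)[0]) if j-i>5]
E
python3 - <<'E'
from h import *
print(get_obs()['contact_force'])
for k in range(5):
    t=get_obs()['t'];c=read_camera('top');print(t,tabang(c))
cv2.imwrite('pics/t2.png',cv2.resize(c['img'][130:290,230:430,::-1],None,fx=3,fy=3))
c=read_camera('side');cv2.imwrite('pics/s2.png',cv2.resize(c['img'][140:250,220:400,::-1],None,fx=4,fy=4))
E
```

```text
[0.03610605 0.11869714 0.76495793]
3.45 [(245.0, 58.5), (331.2, 6.0)]
3.5 [(244.5, 39.5), (339.0, 5.5)]
3.55 [(244.5, 42.5), (347.2, 6.0)]
3.6 [(244.2, 46.0), (355.5, 6.5)]
3.65 [(4.0, 5.5), (244.5, 49.5)]
```

View pics/t2.png

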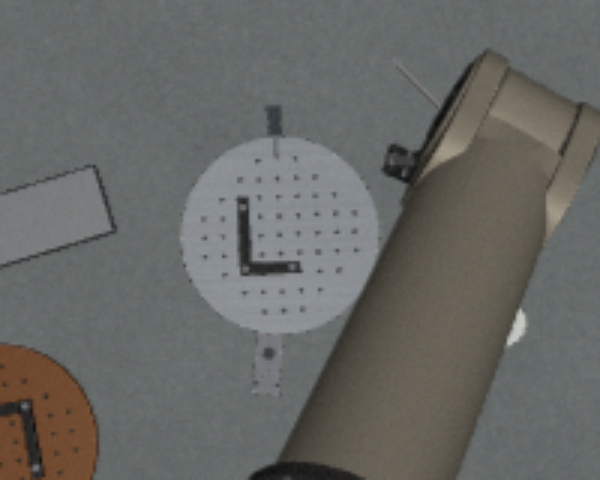

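{"fn": "arm_command", "kwargs": {
  "commands": [0.045,0.057,0.03,0,0,0,0,0.045,0.057,0.03,0,0,0,0,0.045,0.057,0.03,0,0,0,0,0.045,0.057,0.03,0,0,0,0,0.045,0.057,0.03,0,0,0,0,0.045,0.057,0.03,0,0,0,0,0.045,0.057,0.03,0,0,0,0,0.045,0.057,0.03,0,0,0,0]
}}

```text
t: 4.55
eef_pos: [0.5589, -0.1694, 0.1039]
tool_rot: [0.0, 0.123, 0.992, -0.0]
contact_force: [0.3, 1.2, -0.1]
gripper_width: 0.007
grasp_force: 0.0
```

```bash
python3 - <<'E'
from h import *
o=get_obs();print(o['eef_pos'],o['q'].round(2) if hasattr(o['q'],'round') else 0,tool(o,[.560,-.170,.081]))
for k in range(8):
    t=get_obs()['t'];c=read_camera('top');print(t,tabang(c))
E
```

```text
[ 0.55890092 -0.16943167  0.10389797] [-0.09  0.5   0.37  1.91 -0.25  0.78  1.73] [-0.00119397 -0.00027929  0.02289857]
4.55 [(142.0, 6.5), (182.2, 18.0)]
4.6 [(149.8, 6.0), (181.5, 17.5)]
4.65 [(156.8, 6.0), (181.2, 16.0)]
4.7 [(164.0, 6.5), (182.8, 19.0)]
4.75 [(180.0, 25.5)]
4.8 [(182.2, 18.0)]
4.85 [(182.2, 18.0)]
4.9 [(181.8, 18.0)]
```

{"fn": "arm_command", "kwargs": {
  "commands": [0,0,0.02,0,0,0,0,0,0,0.021,0,0,0,0,0,0,0.021,0,0,0,0,0,0,0.021,0,0,0,0,0,0,0.021,0,0,0,0,0,0,0.021,0,0,0,0,0,0,0.021,0,0,0,0,0,0,0.021,0,0,0,0]
}}

```text
t: 5.75
eef_pos: [0.5588, -0.1688, 0.0829]
tool_rot: [0.0, 0.123, 0.992, -0.0]
contact_force: [1.1, 0.2, -0.0]
gripper_width: 0.005
grasp_force: 0.0
```

{"fn": "arm_command", "kwargs": {
  "commands": [0,0,0,0,0,0,0,0,0,0,0,0,0,0,0,0,0,0,0,0,0,0,0,0,0,0,0,0,0,0,0,0,0,0,0,0,0,0,0,0,0,0,0,0,0,0,0,0,0,0,0,0,0,0,0,0]
}}

```text
t: 6.55
eef_pos: [0.5587, -0.1688, 0.0827]
tool_rot: [-0.0, 0.123, 0.992, 0.0]
contact_force: [-1.1, 0.2, 0.3]
gripper_width: -0.003
grasp_force: 0.0
```

{"fn": "arm_command", "kwargs": {
  "commands": [0,0,0,0,0,0,0,0,0,0,0,0,0,0,0,0,0,0,0,0,0,0,0,0,0,0,0,0,0,0,0,0,0,0,0,0,0,0,0,0,0,0,0,0,0,0,0,0,0,0,0,0,0,0,0,0]
}}

```text
t: 7.35
eef_pos: [0.5587, -0.1688, 0.0827]
tool_rot: [0.0, 0.123, 0.992, 0.0]
contact_force: [0.5, -0.1, 0.0]
gripper_width: -0.003
grasp_force: 0.0
```

```bash
python3 - <<'E'
from h import *
o=get_obs();print(o['eef_pos'],o['contact_force'])
for k in range(14):
    t=get_obs()['t'];c=read_camera('top');print(t,tabang(c))
E
```

```text
[ 0.55872679 -0.16878166  0.0827343 ] [ 0.49744308 -0.06401115  0.04550123]
7.35 [(118.8, 6.0), (181.5, 21.5)]
7.4 [(123.5, 6.5), (181.5, 21.5)]
7.45 [(128.5, 6.5), (181.2, 21.0)]
7.5 [(133.2, 7.0), (179.5, 17.5), (191.0, 3.5)]
7.55 [(138.0, 6.5), (181.2, 21.0)]
7.6 [(142.8, 6.0), (181.5, 21.5)]
7.65 [(147.5, 6.5), (181.2, 21.0)]
7.7 [(152.0, 6.5), (182.0, 22.5)]
7.75 [(156.8, 6.0), (181.2, 21.0)]
7.8 [(161.5, 6.5), (181.8, 22.0)]
7.85 [(177.2, 28.0)]
7.9 [(180.2, 25.0)]
7.95 [(181.5, 21.5)]
8.0 [(181.5, 21.5)]
```

```bash
python3 - <<'E'
from h import *
for k in range(3):
    t=get_obs()['t'];c=read_camera('top');print(t,tabang(c))
c=read_camera('side');w=read_camera('wrist')
A=cv2.resize(c['img'][90:240,210:390,::-1],(480,400));B=cv2.resize(w['img'][:,:,::-1],(320,200))
M=np.zeros((400,800,3),np.uint8);M[:,:480]=A;M[:200,480:]=B;cv2.imwrite('pics/sw3.png',M)
print([pix(c,p).round(1) for p in([.5463-.13,-.0853,.069],[.5463,-.0937,.075])],get_obs()['t'])
E
```

```text
8.05 [(181.5, 21.5)]
8.1 [(180.2, 19.0)]
8.15 [(181.0, 20.5)]
[array([274.9, 180.3]), array([310.2, 190.5])] 8.3
```

View pics/sw3.png

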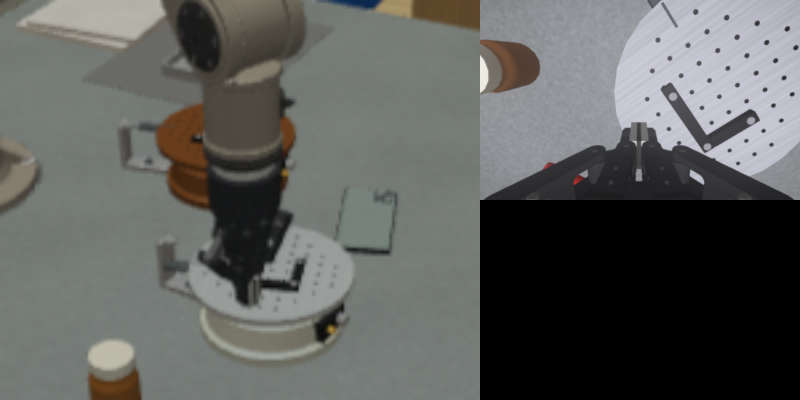

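{"fn": "arm_command", "kwargs": {
  "commands": [-0.02,-0.02,-0.02,0,0,0,0,-0.027,-0.034,-0.02,0,0,0,0,-0.027,-0.034,-0.02,0,0,0,0,-0.027,-0.034,-0.02,0,0,0,0,-0.027,-0.034,-0.02,0,0,0,0,-0.027,-0.034,-0.02,0,0,0,0,-0.027,-0.034,-0.02,0,0,0,0,-0.027,-0.034,-0.02,0,0,0,0]
}}

```text
t: 9.1
eef_pos: [0.5765, -0.2078, 0.1026]
tool_rot: [-0.0, 0.122, 0.992, 0.0]
contact_force: [0.2, 1.1, 0.3]
gripper_width: 0.0
grasp_force: 0.0
```

{"fn": "arm_command", "kwargs": {
  "commands": [0,0,0,0,0,0,0,0,0,0,0,0,0,0,0,0,0,0,0,0,0,0,0,0,0,0,0,0]
}}

```text
t: 9.5
eef_pos: [0.5766, -0.2083, 0.1027]
tool_rot: [0.0, 0.123, 0.992, -0.0]
contact_force: [-0.5, 0.5, 0.2]
gripper_width: 0.001
grasp_force: 0.0
```

```bash
python3 - <<'E'
from h import *
for k in range(3):
    t=get_obs()['t'];c=read_camera('top');print(t,tabang(c))
o=get_obs();print(o['t'],o['eef_pos'])
for a in range(280,440,10):
  print(a,tool(o,[C[0]+.118*np.cos(np.radians(a)),C[1]+.118*np.sin(np.radians(a)),.055]).round(3).tolist())
E
```

```text
9.5 [(204.2, 21.0), (286.2, 16.0), (304.0, 5.5)]
9.55 [(203.5, 19.5), (287.2, 14.0), (304.0, 5.5)]
9.6 [(205.0, 22.5), (286.5, 15.5), (303.0, 3.5)]
9.65 [ 0.57660037 -0.20834966  0.10273495]
280 [0.009, -0.004, 0.048]
290 [-0.009, 0.006, 0.048]
300 [-0.025, 0.019, 0.048]
310 [-0.038, 0.035, 0.048]
320 [-0.049, 0.052, 0.048]
330 [-0.056, 0.071, 0.048]
340 [-0.06, 0.092, 0.048]
350 [-0.06, 0.112, 0.048]
360 [-0.057, 0.133, 0.048]
370 [-0.05, 0.152, 0.048]
380 [-0.04, 0.17, 0.048]
390 [-0.027, 0.186, 0.048]
400 [-0.012, 0.199, 0.048]
410 [0.006, 0.21, 0.048]
420 [0.025, 0.217, 0.048]
430 [0.045, 0.221, 0.048]
```

{"fn": "arm_command", "kwargs": {
  "commands": [0,0,0,0,0,0,0,0,0,0,0,0,0,0]
}}

```text
t: 9.85
eef_pos: [0.5766, -0.2083, 0.1027]
tool_rot: [-0.0, 0.123, 0.992, 0.0]
contact_force: [-0.4, 0.4, -0.4]
gripper_width: -0.002
grasp_force: 0.0
```

```bash
python3 - <<'E'
from h import *
for k in range(2):
    t=get_obs()['t'];c=read_camera('top');print(t,tabang(c))
E
```

```text
9.85 [(205.0, 22.5), (287.5, 13.5), (304.0, 5.5), (324.2, 7.0)]
9.9 [(203.2, 19.0), (288.0, 12.5), (304.0, 5.5), (327.5, 6.5)]
```

{"fn": "arm_command", "kwargs": {
  "commands": [-0.017,0.01,0.03,0,0,0,0,-0.037,0.031,0.047,0,0,0,0,-0.054,0.059,0.047,0,0,0,0,-0.062,0.092,0.047,0,0,0,0,-0.061,0.126,0.047,0,0,0,0,-0.05,0.157,0.047,0,0,0,0,-0.031,0.184,0.047,0,0,0,0,-0.006,0.205,0.047,0,0,0,0]
}}

```text
t: 10.75
eef_pos: [0.6329, -0.0086, 0.0556]
tool_rot: [0.001, 0.122, 0.993, 0.0]
contact_force: [0.5, 0.6, -0.4]
gripper_width: -0.002
grasp_force: 0.0
```

{"fn": "arm_command", "kwargs": {
  "commands": [0,0,-0.045,0,0,0,0,-0.01,-0.01,-0.09,0,0,0,0]
}}

```text
t: 10.95
eef_pos: [0.6374, -0.0191, 0.1451]
tool_rot: [-0.003, 0.12, 0.993, 0.0]
contact_force: [1.6, -0.5, -0.5]
gripper_width: -0.0
grasp_force: 0.0
```

```bash
python3 - <<'E'
from h import *
for k in range(4):
    t=get_obs()['t'];c=read_camera('top');print(t,tabang(c))
o=get_obs();print(o['eef_pos'],tool(o,[.567,-.167,.10]))
cv2.imwrite('pics/t4.png',cv2.resize(c['img'][130:290,230:430,::-1],None,fx=3,fy=3))
E
```

```text
10.95 [(13.8, 4.0), (33.5, 5.5), (126.2, 11.0)]
11.0 [(29.5, 5.5), (130.0, 10.5)]
11.05 [(29.0, 5.5), (131.5, 9.5)]
11.1 [(29.8, 5.0), (129.8, 11.0)]
[ 0.64053423 -0.02350295  0.14713266] [ 0.03642582 -0.15715007  0.04687418]
```

View pics/t4.png

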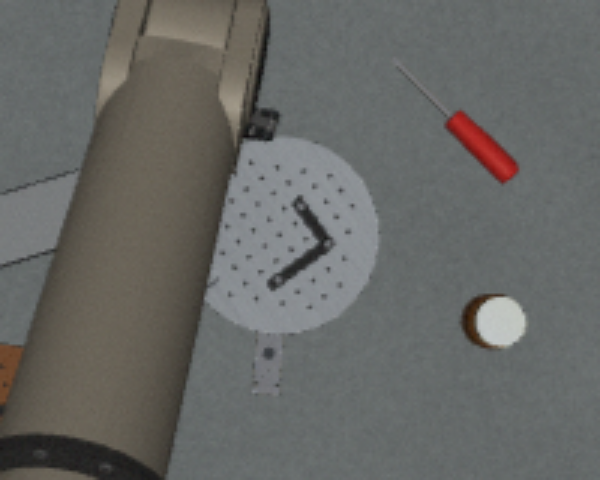

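{"fn": "arm_command", "kwargs": {
  "commands": [0.043,-0.162,0.05,0,0,0,0,0.043,-0.162,0.05,0,0,0,0,0.043,-0.162,0.05,0,0,0,0,0.043,-0.162,0.05,0,0,0,0,0.043,-0.162,0.05,0,0,0,0,0.043,-0.162,0.05,0,0,0,0,0.043,-0.162,0.05,0,0,0,0,0.043,-0.162,0.064,0,0,0,0]
}}

```text
t: 11.95
eef_pos: [0.5608, -0.1685, 0.0826]
tool_rot: [0.002, 0.121, 0.993, 0.0]
contact_force: [-0.3, -0.2, -0.1]
gripper_width: -0.003
grasp_force: 0.0
```

```bash
cat >> h.py <<'E'
S=120;R=.06 # plate-plane patch at z=.083, x right=world x, y = world y
def patch(c):
    g=cv2.cvtColor(c['img'],cv2.COLOR_RGB2GRAY)
    src=np.float32([[0,0],[S,0],[S,S],[0,S]])
    dst=np.float32([pix(c,[C[0]-R+u/S*2*R,C[1]-R+v/S*2*R,.083]) for u,v in src])
    return cv2.warpPerspective(g,cv2.getPerspectiveTransform(dst,src),(S,S))
def polar(p): return cv2.warpPolar(p,(56,720),(S/2,S/2),S/2*.93,cv2.INTER_LINEAR).astype(np.float32) # rows = world angle
E
python3 - <<'E'
from h import *
o=get_obs();print(o['t'],o['eef_pos'],tool(o,[.559,-.17,.083]))
L=[]
for k in range(6):
    t=get_obs()['t'];c=read_camera('top');t2=get_obs()['t'];w=read_camera('wrist');L.append((t2,w));print(t,tabang(c),t2)
p=[patch(w) for _,w in L];cv2.imwrite('pics/p.png',cv2.resize(np.hstack([patch(c)]+p[:5:2]),None,fx=1.6,fy=1.6))
import pickle;pickle.dump((c,L),open('l.pkl','wb'))
E
```

```text
11.95 [ 0.56075462 -0.16846488  0.08264994] [ 0.00133196 -0.00191217 -0.00035682]
11.95 [(178.5, 20.5)] 12.0
12.05 [(178.8, 21.0)] 12.1
12.15 [(179.5, 21.5)] 12.2
12.25 [(179.5, 22.5), (324.8, 3.0)] 12.3
12.35 [(178.5, 19.5), (332.8, 6.0)] 12.4
12.45 [(178.2, 19.0), (347.8, 6.0)] 12.5
```

View pics/p.png

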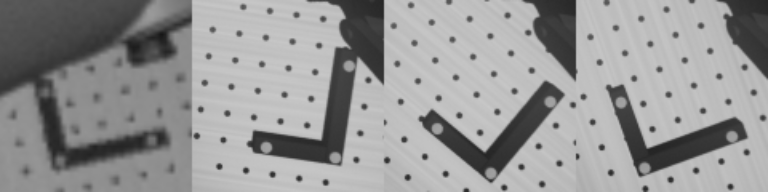

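```bash
cat >> h.py <<'E'
import pickle
def lang(c,ref):
    q=(polar(patch(c))<80).astype(np.float32)[:,8:54]
    s=[float((q*np.roll(ref,k,0)).sum()) for k in range(720)]
    k=int(np.argmax(s));y=[s[k-1],s[k],s[(k+1)%720]];d=(y[0]-y[2])/(2*(y[0]-2*y[1]+y[2])) if y[0]-2*y[1]+y[2] else 0
    return (k+d)/2,s[k]/ref.sum()
E
python3 - <<'E'
from h import *
c,L=pickle.load(open('l.pkl','rb'))
q=(polar(patch(L[5][1]))<80).astype(np.float32)[:,8:54];pickle.dump(q,open('ref.pkl','wb'))
for t,w in L:print(t,lang(w,q))
# pointer from w1
o=get_obs();w=L[5][1]
T=np.eye(4);x=o['tool_rot'];T[:3,:3]=Ro.from_quat([x[1],x[2],x[3],x[0]]).as_matrix();T[:3,3]=o['eef_pos']
X=np.linalg.inv(T)@np.array(w['pose'])
T[:3,:3]=Ro.from_quat([.125,.992,-.001,0]).as_matrix();T[:3,3]=[.4575,-.1759,.1225]
c1=dict(pose=T@X,camera_matrix=w['camera_matrix'])
im=cv2.imread('pics/w1.png',0)
O=np.array([.40,-.22]);n=500;src=np.float32([[0,0],[n,0],[n,n],[0,n]])
dst=np.float32([pix(c1,[O[0]+u*.0005,O[1]+v*.0005,.075]) for u,v in src])
r=cv2.warpPerspective(im,cv2.getPerspectiveTransform(dst,src),(n,n))
h=cv2.HoughCircles(cv2.GaussianBlur(r,(5,5),1),cv2.HOUGH_GRADIENT_ALT,1,50,param1=150,param2=.5,minRadius=180,maxRadius=200);print(h)
if h is not None:
  Cw=O+h[0,0,:2]*.0005;print(Cw)
  for n_,u in dict(tip=(463,117),bl=(447,93),br=(480,88)).items():
    p=world(c1,*u,.072)[:2]-Cw;print(n_,np.degrees(np.arctan2(p[1],p[0]))%360,np.hypot(*p))
E
```

```text
12.0 (285.375, np.float32(0.8396644))
12.1 (301.125, np.float32(0.85970634))
12.2 (316.1, np.float32(0.88044745))
12.3 (330.475, np.float32(0.90701467))
12.4 (345.2, np.float32(0.9298532))
12.5 (0.0, np.float32(1.0))
[[[285.      256.      187.45486]]]
[ 0.54250001 -0.09199999]
tip 176.45592072596347 0.1260094695909072
bl 179.46836519350754 0.140152592822287
br 172.3776445950633 0.13956786495571183
```

{"fn": "arm_command", "kwargs": {
  "commands": [0,0,0,0,0,0,0,0,0,0,0,0,0,0,0,0,0,0,0,0,0,0,0,0,0,0,0,0,0,0,0,0,0,0,0,0,0,0,0,0,0,0,0,0,0,0,0,0,0,0,0,0,0,0,0,0]
}}

```text
t: 13.35
eef_pos: [0.5585, -0.1697, 0.0817]
tool_rot: [-0.0, 0.123, 0.992, 0.0]
contact_force: [-1.3, 0.7, 1.0]
gripper_width: 0.006
grasp_force: 0.0
```

{"fn": "arm_command", "kwargs": {
  "commands": [0,0,0,0,0,0,0,0,0,0,0,0,0,0,0,0,0,0,0,0,0,0,0,0,0,0,0,0,0,0,0,0,0,0,0,0,0,0,0,0,0,0,0,0,0,0,0,0,0,0,0,0,0,0,0,0]
}}

```text
t: 14.15
eef_pos: [0.5585, -0.1697, 0.0817]
tool_rot: [-0.0, 0.123, 0.992, 0.0]
contact_force: [0.5, -0.8, 0.3]
gripper_width: -0.001
grasp_force: 0.0
```

```bash
cat > m.py <<'E'
from h import *
import sys,json,os
ref=pickle.load(open('ref.pkl','rb'));D=json.load(open('d.json')) if os.path.exists('d.json') else [[12.0+.1*i,a] for i,a in enumerate([285.4,301.1,316.1,330.5,345.2,360])]
for k in range(int(sys.argv[1])):
    t=get_obs()['t'];w=read_camera('wrist');a,s=lang(w,ref)
    # unwrap with predicted speed from the last two groups
    D.append([t,a]);print(round(t,3),round(a,1),round(s,2))
json.dump(D,open('d.json','w'))
o=get_obs();print(o['t'],o['eef_pos'],o['contact_force'])
E
python3 m.py 3
```

```text
14.15 221.6 0.65
14.2 227.0 0.67
14.25 232.0 0.69
14.3 [ 0.5584627  -0.16975531  0.08172444] [ 0.67875438  0.66071208 -0.21496   ]
```

{"fn": "arm_command", "kwargs": {
  "commands": [0,0,0,0,0,0,0,0,0,0,0,0,0,0,0,0,0,0,0,0,0,0,0,0,0,0,0,0,0,0,0,0,0,0,0,0,0,0,0,0,0,0,0,0,0,0,0,0,0,0,0,0,0,0,0,0]
}}

```text
t: 15.1
eef_pos: [0.5585, -0.1698, 0.0817]
tool_rot: [0.0, 0.123, 0.992, 0.0]
contact_force: [0.1, -0.5, 0.5]
gripper_width: 0.002
grasp_force: 0.0
```

{"fn": "arm_command", "kwargs": {
  "commands": [0,0,0,0,0,0,0,0,0,0,0,0,0,0,0,0,0,0,0,0,0,0,0,0,0,0,0,0,0,0,0,0,0,0,0,0,0,0,0,0,0,0,0,0,0,0,0,0,0,0,0,0,0,0,0,0]
}}

```text
t: 15.9
eef_pos: [0.5585, -0.1697, 0.0817]
tool_rot: [0.0, 0.123, 0.992, 0.0]
contact_force: [-0.8, -0.3, -0.4]
gripper_width: -0.0
grasp_force: 0.0
```

```bash
python3 m.py 3
```

```text
15.9 41.0 0.77
15.95 45.5 0.76
16.0 49.8 0.74
16.05 [ 0.55847383 -0.16975493  0.08172824] [-0.26478318  0.15269795 -0.04472189]
```

{"fn": "arm_command", "kwargs": {
  "commands": [0,0,0,0,0,0,0,0,0,0,0,0,0,0,0,0,0,0,0,0,0,0,0,0,0,0,0,0,0,0,0,0,0,0,0,0,0,0,0,0,0,0,0,0,0,0,0,0,0,0,0,0,0,0,0,0]
}}

```text
t: 16.85
eef_pos: [0.5585, -0.1697, 0.0817]
tool_rot: [0.0, 0.123, 0.992, 0.0]
contact_force: [0.8, 0.3, 0.4]
gripper_width: 0.001
grasp_force: 0.0
```

```bash
python3 m.py 3
```

```text
16.85 120.8 0.6
16.9 124.9 0.6
16.95 128.6 0.61
17.0 [ 0.55849639 -0.16976596  0.08173115] [ 0.49605186 -0.02890472 -0.94514084]
```

```bash
cat > fit.py <<'E'
import json,numpy as np,sys
from scipy.optimize import least_squares
D=np.array(json.load(open('d.json')));n0=float(sys.argv[1]) if len(sys.argv)>1 else 0
D=D[D[:,0]>=n0];t0=D[-1,0];t=D[:,0]-t0
# theta(t) for a=c0+c1*w : w=(w0+k)e^{-c1 t}-k, k=c0/c1
def th(p,t):
    a,w,c0,c1=p;k=c0/c1;return a+(w+k)*(1-np.exp(-c1*t))/c1-k*t
def res(p):
    e=th(p,t)-D[:,1];return (e+180)%360-180
best=min((least_squares(res,[D[-1,1],w,c0,c1],bounds=([-400,5,.5,1e-3],[800,200,30,.3]),x_scale=[1,1,1,.01]) for w in(40,60,78) for c0 in(5,9,14) for c1 in(.01,.05,.1)),key=lambda r:r.cost)
p=best.x;print(p,best.cost,np.round(best.fun,1))
tt=np.arange(0,25,.005);x=th(p,tt);w=np.gradient(x,tt);tt,x,w=tt[w>0],x[w>0],w[w>0]
print('stop',t0+tt[-1],x[-1])
for g in(181.2,541.2):
    if g<x[-1]:i=np.searchsorted(x,g);print('pass',t0+tt[i],w[i])
E
python3 fit.py
```

```text
[1.28363543e+02 7.56690826e+01 5.39120468e+00 1.00593048e-01] 4.220091002428825 [-1.  -0.9 -0.3  0.7  1.2  1.3 -1.2 -0.8  0.1  0.5  0.5  0.6 -0.1 -0.3
 -0.2]
stop 25.7 411.5261214653525
pass 17.695 66.33595022699592
```

{"fn": "arm_command", "kwargs": {
  "commands": [0,0,0.002,0,0,0,0,0,0,0.003,0,0,0,0,0,0,0.003,0,0,0,0,0,0,0.003,0,0,0,0,0,0,0.003,0,0,0,0,0,0,0.0042,0,0,0,0,0,0,0.0102,0,0,0,0,0,0,0.0105,0,0,0,0]
}}

```text
t: 17.8
eef_pos: [0.5632, -0.1696, 0.075]
tool_rot: [0.004, 0.122, 0.992, 0.001]
contact_force: [-1.5, 4.3, 27.9]
gripper_width: -0.001
grasp_force: 13.8
```

```bash
python3 m.py 3
```

```text
17.8 191.1 0.6
17.85 190.9 0.6
17.9 190.9 0.6
17.95 [ 0.56283245 -0.16966908  0.07496376] [-0.91847334  3.78280862 25.15420085]
```

```bash
cat > chk.py <<'E'
from h import *
c=read_camera('top');s=read_camera('side');w=read_camera('wrist')
pickle.dump((c,s,w),open('chk.pkl','wb'))
print('top',tabang(c))
for a in(170,176,186,196):
    p=[C[0]+.115*np.cos(np.radians(a)),C[1]+.115*np.sin(np.radians(a)),.072];print(a,'wrist',pix(w,p).round(),'side',pix(s,p).round(1))
a,S_=tab(s,(.102,.106,.11,.114,.118,.122));i=np.where((a>=160)&(a<=204))[0][::4];print(a[i].astype(int));print(S_[:,i].astype(int))
a,S_=tab(c,(.102,.106,.11,.114,.118,.122));print('top');print(S_[:,i].astype(int))
i0=dict(img=cv2.imread('pics/top0.png')[:,:,::-1].copy(),camera_matrix=c['camera_matrix'],pose=c['pose'])
r0=(polar(patch(i0))<75).astype(np.float32)[:,8:54]
print('L top',r0.mean(),lang(c,r0))
E
python3 chk.py
```

```text
top [(179.8, 23.0)]
170 wrist [ 500. -146.] side [281.3 179. ]
176 wrist [ 463. -141.] side [279.  180.8]
186 wrist [ 405. -122.] side [275.8 184.1]
196 wrist [351. -92.] side [273.6 187.6]
[160 162 164 166 168 170 172 174 176 178 180 182 184 186 188 190 192 194
 196 198 200 202 204]
[[366 367 369 365 367 367 362 342 286 237 224 212 206 239 295 358 366 365
  362 363 365 365 370]
 [362 361 360 360 363 364 359 341 300 240 227 216 189 219 284 346 365 361
  355 350 339 314 305]
 [364 365 361 359 362 361 361 348 324 257 219 211 194 221 316 352 348 314
  278 247 236 226 228]
 [364 364 361 360 359 357 357 355 318 261 226 217 208 239 292 292 264 239
  225 225 225 224 224]
 [363 364 363 361 358 356 355 351 312 252 237 214 184 203 232 223 223 224
  224 221 222 223 226]
 [363 365 364 361 358 357 358 350 328 276 251 232 205 218 223 223 223 224
  223 221 228 237 246]]
top
[[315 317 320 322 262 163 156 177 187 198 207 215 219 225 227 230 238 239
  242 240 244 251 256]
 [314 318 321 321 277 161 167 176 193 199 202 225 220 230 237 231 240 249
  243 242 255 252 256]
 [325 328 321 325 229 155 167 187 191 202 212 221 225 229 236 241 245 243
  248 253 254 255 253]
 [325 331 332 320 200 151 178 189 195 201 211 224 229 229 237 237 245 235
  247 248 254 253 258]
 [324 320 326 321 174 168 185 197 199 209 220 226 227 237 238 234 247 249
  257 257 254 256 261]
 [320 321 321 273 152 165 181 192 208 211 225 226 229 240 242 243 245 253
  251 255 259 260 264]]
L top 0.10069445 (300.5, np.float32(0.96011996))
```

{"fn": "arm_command", "kwargs": {
  "commands": [0.002,-0.001,0,0,0,0,0,0.004,-0.002,0,0,0,0,0,0.0063,-0.003,0,0,0,0,0,0.0063,-0.003,0,0,0,0,0]
}}

```text
t: 18.5
eef_pos: [0.5562, -0.171, 0.075]
tool_rot: [0.005, 0.122, 0.992, 0.001]
contact_force: [0.6, 4.3, 23.3]
gripper_width: -0.001
grasp_force: 11.8
```

```bash
cat > l.py <<'E'
from h import *
c=read_camera('top')
i0=dict(img=cv2.imread('pics/top0.png')[:,:,::-1].copy(),camera_matrix=c['camera_matrix'],pose=c['pose'])
r0=(polar(patch(i0))<75).astype(np.float32)[:,8:54]
a,s=lang(c,r0);w=read_camera('wrist');b=lang(w,pickle.load(open('ref.pkl','rb')))
o=get_obs();print(o['t'],'tab',(a+241.2)%360,s,'wristL',b,o['eef_pos'],o['contact_force'],tabang(c))
E
python3 l.py
```

```text
18.6 tab 176.6642857142857 0.96491754 wristL (186.55, np.float32(0.62572825)) [ 0.55637899 -0.17102243  0.07497189] [ 0.13326414  3.89113061 22.52226926] [(183.0, 21.5)]
```

{"fn": "arm_command", "kwargs": {
  "commands": [0,0,-0.0015,0,0,0,0,0,0,-0.0028,0,0,0,0]
}}

```text
t: 18.8
eef_pos: [0.5531, -0.1712, 0.0752]
tool_rot: [0.002, 0.122, 0.992, 0.0]
contact_force: [0.5, 0.3, 1.2]
gripper_width: -0.001
grasp_force: 0.5
```

```bash
python3 l.py
```

```text
18.9 tab 175.23571428571427 0.964018 wristL (183.95, np.float32(0.6481007)) [ 0.55295311 -0.17125132  0.0751199 ] [0.17845393 1.14533277 9.92943036] [(182.8, 24.0)]
```

{"fn": "arm_command", "kwargs": {
  "commands": [-0.001,0.0003,0,0,0,0,0,-0.0022,0.0005,0,0,0,0,0,-0.0022,0.0005,0,0,0,0,0]
}}

```text
t: 19.2
eef_pos: [0.5553, -0.1711, 0.0751]
tool_rot: [0.001, 0.122, 0.992, 0.0]
contact_force: [-0.4, 1.6, 10.6]
gripper_width: -0.001
grasp_force: 5.3
```

```bash
python3 l.py
```

```text
19.3 tab 176.25 0.95892054 wristL (185.0, np.float32(0.6310883)) [ 0.55523937 -0.17112468  0.0750807 ] [-1.00424885  1.4460729   9.52127731] [(183.5, 24.5)]
```

{"fn": "arm_command", "kwargs": {
  "commands": [0,0,-0.02,0,0,0,0,0,0,-0.06,0,0,0,0,-0.02,-0.04,-0.08,0,0,0,0,-0.03,-0.08,-0.08,0,0,0,0,-0.03,-0.1,-0.08,0,0,0,0,-0.03,-0.1,-0.08,0,0,0,0,-0.03,-0.1,-0.08,0,0,0,0]
}}

```text
t: 20.0
eef_pos: [0.5582, -0.2752, 0.1533]
tool_rot: [-0.001, 0.123, 0.992, 0.0]
contact_force: [0.0, -0.2, -0.3]
gripper_width: 0.006
grasp_force: 0.0
```

```bash
python3 l.py; sleep 0; python3 - <<'E'
from h import *
c=read_camera('top')
a,s=tab(c);i=(a>=165)&(a<=188);print(a[i][::2]);print(s[:,i][:,::2].astype(int))
cv2.imwrite('pics/end.png',cv2.resize(c['img'][165:275,270:400,::-1],None,fx=5,fy=5,interpolation=2))
E
```

```text
20.1 tab 168.04375000000005 0.93793106 wristL (171.75, np.float32(0.7354929)) [ 0.55894306 -0.27362328  0.15341505] [-0.12273099 -0.77290497 -1.1558617 ] [(167.0, 6.5)]
[165. 166. 167. 168. 169. 170. 171. 172. 173. 174. 175. 176. 177. 178.
 179. 180. 181. 182. 183. 184. 185. 186. 187. 188.]
[[190 193 200 198 216 282 330 357 361 361 355 354 354 358 357 352 360 356
  329 321 318 319 319 319]
 [185 185 185 189 206 267 338 355 339 283 250 234 227 281 328 359 369 357
  310 309 315 321 327 329]
 [181 182 185 180 212 268 325 339 309 232 195 181 187 237 298 351 373 369
  333 325 323 325 324 325]
 [192 186 190 199 217 315 365 360 353 316 280 258 278 315 357 360 361 351
  329 323 319 317 314 309]]
```

View pics/end.png

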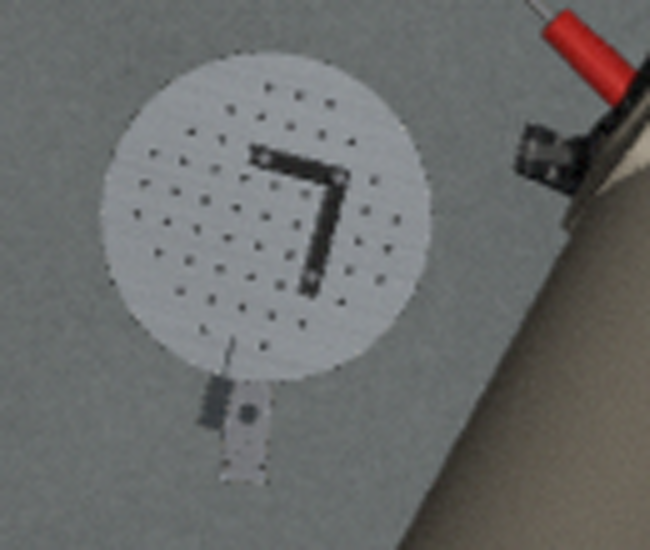

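```bash
cat >> h.py <<'E'
def dark(c): return cv2.GaussianBlur((patch(c)<80).astype(np.float32),(0,0),1.5)
def ecc(c,ref,a0):
    # ref: dark patch; a0 first guess (deg, patch rotation = world ccw); returns rotation of c against ref
    h=S/2;m=np.float32(cv2.getRotationMatrix2D((h,h),-a0,1)) # maps ref coords -> c coords
    mask=np.zeros((S,S),np.uint8);cv2.circle(mask,(60,60),56,255,-1)
    cc,m=cv2.findTransformECC(ref,dark(c),m,cv2.MOTION_EUCLIDEAN,(3,60,1e-5),mask,1)
    return np.degrees(np.arctan2(m[1,0],m[0,0])),cc
E
python3 - <<'E'
from h import *
t=get_obs()['t']
for k in range(2):
  t=get_obs()['t'];c=read_camera('top');print(t,tabang(c))
o=get_obs();print(tool(o,[.622,-.107,.15]))
print(tool(o,[.622,-.107,.082]))
E
```

```text
20.15 [(165.8, 6.0)]
20.2 [(165.0, 6.5)]
[-0.02079616  0.17714886  0.00387637]
[-0.02082493  0.17710248  0.07187635]
```

```bash
python3 - <<'E'
from h import *
cc_,ss,w0=pickle.load(open('chk.pkl','rb'));ref=dark(w0)
c,L=pickle.load(open('l.pkl','rb'))
print('12.5: tab~355.2',181.7+np.array(ecc(L[5][1],ref,173.5)[0]),ecc(L[5][1],ref,173.5)[1])
t=get_obs()['t'];c=read_camera('top');w=read_camera('wrist');c2=read_camera('top')
print(t,tabang(c),tabang(c2));r=ecc(w,ref,-17);print(181.7+r[0],r[1])
cv2.imwrite('pics/x.png',np.hstack([patch(w0),patch(w)]))
E
```

```text
Traceback (most recent call last):
  File "h.py", line 41, in ecc
    cc,m=cv2.findTransformECC(ref,dark(c),m,cv2.MOTION_EUCLIDEAN,(3,60,1e-5),mask,1)
         ~~~~~~~~~~~~~~~~~~~~^^^^^^^^^^^^^^^^^^^^^^^^^^^^^^^^^^^^^^^^^^^^^^^^^^^^^^^
cv2.error: OpenCV(4.12.0) /io/opencv/modules/video/src/ecc.cpp:574: error: (-7:Iterations do not converge) NaN encountered. in function 'findTransformECC'
```

```bash
cat >> h.py <<'E'
def clean(c):
    m=(patch(c)<80).astype(np.uint8);n,l,st,ce=cv2.connectedComponentsWithStats(m)
    # L: big component whose centroid is nearest the axis
    k=min((i for i in range(1,n) if st[i,4]>400),key=lambda i:np.hypot(*(ce[i]-60)));return cv2.GaussianBlur((l==k).astype(np.float32),(0,0),1.5)
def rot(c,ref,lo=0,hi=360,st=.5):
    im=cv2.copyMakeBorder(clean(c),12,12,12,12,cv2.BORDER_CONSTANT);A=np.arange(lo,hi,st);s=[]
    for a in A:
        r=cv2.warpAffine(ref,cv2.getRotationMatrix2D((60,60),-float(a),1),(S,S));s.append(cv2.matchTemplate(im,r,cv2.TM_CCOEFF_NORMED).max())
    s=np.array(s);k=int(s.argmax());k=min(max(k,4),len(A)-5);f=np.polyfit(A[k-4:k+5]-A[k],s[k-4:k+5],2);return A[k]-f[1]/2/f[0],s.max()
E
cat > e.py <<'E'
from h import *
cc_,ss,w0=pickle.load(open('chk.pkl','rb'));ref=clean(w0)
c,L=pickle.load(open('l.pkl','rb'))
for t,w in L: r=rot(w,ref);print(t,(181.7+r[0])%360,r[1])
t=get_obs()['t'];c=read_camera('top');w=read_camera('wrist');c2=read_camera('top')
print(t,tabang(c),tabang(c2));
pickle.dump((c,c2,w),open('now.pkl','wb'))
r=rot(w,ref);print((181.7+r[0])%360,r[1],clean(w).sum(),ref.sum())
E
python3 e.py
```

```text
12.0 275.72572466804945 0.6611608
12.1 291.5940984887962 0.8985873
12.2 307.0418907768666 0.8837826
12.3 321.6547425985972 0.8718746
12.4 336.69649481954315 0.85524976
12.5 351.6586415632943 0.86563164
20.25 [(164.5, 6.5)] [(163.5, 6.5)]
163.59255651137005 0.88320637 1272.0 1047.0
```

{"fn": "arm_command", "kwargs": {
  "commands": [-0.004,0.05,0.01,0,0,0,0,-0.01,0.1,0.03,0,0,0,0,-0.01,0.132,0.06,0,0,0,0,-0.01,0.132,0.07,0,0,0,0,-0.01,0.132,0.07,0,0,0,0,-0.01,0.132,0.07,0,0,0,0]
}}

```text
t: 21.0
eef_pos: [0.6003, -0.1515, 0.0845]
tool_rot: [0.0, 0.123, 0.992, -0.001]
contact_force: [-0.1, -0.0, 0.9]
gripper_width: -0.001
grasp_force: 0.0
```

```bash
cat > e.py <<'E'
from h import *
import sys,json
ref=clean(pickle.load(open('now.pkl','rb'))[2]);D=[]
for k in range(int(sys.argv[1])):
    t=get_obs()['t'];w=read_camera('wrist');r=rot(w,ref);D.append([t,(164+r[0])%360]);print(round(t,2),round(D[-1][1],1),round(r[1],2))
if len(sys.argv)>2:
    try:D=json.load(open('d.json'))*(sys.argv[2]=='a')+D
    except Exception:pass
    json.dump(D,open('d.json','w'))
o=get_obs();print(o['t'],o['eef_pos'],o['contact_force'])
E
python3 e.py 2; python3 - <<'E'
from h import *
ref=clean(pickle.load(open('now.pkl','rb'))[2]);print('chk',164+rot(pickle.load(open('chk.pkl','rb'))[2],ref)[0])
o=get_obs()
for a in(315,320,330,345,0,15,30,45,350):print(a,tool(o,[C[0]+.077*np.cos(np.radians(a)),C[1]+.077*np.sin(np.radians(a)),.074]).round(4))
E
```

```text
21.0 155.1 0.68
21.05 155.0 0.68
21.1 [ 0.60075978 -0.15203186  0.08528778] [ 0.42443684 -0.68959924  1.57824277]
chk 182.17968102721312
315 [0.001  0.0038 0.0113]
320 [-0.0022  0.0097  0.0113]
330 [-0.0069  0.0222  0.0113]
345 [-0.0098  0.0421  0.0113]
0 [-0.0075  0.0621  0.0113]
15 [-0.      0.0808  0.0112]
30 [0.012  0.0969 0.0112]
45 [0.0278 0.1093 0.0112]
350 [-0.0096  0.0488  0.0113]
```

{"fn": "arm_command", "kwargs": {
  "commands": [0.001,0.003,0.0117,0,0,0,0,-0.0015,0.0085,0.012,0,0,0,0,-0.0055,0.018,0.012,0,0,0,0,-0.0093,0.037,0.012,0,0,0,0,-0.0085,0.057,0.012,0,0,0,0,-0.002,0.076,0.012,0,0,0,0,0.0085,0.093,0.002,0,0,0,0,0.016,0.103,-0.02,0,0,0,0]
}}

```text
t: 21.9
eef_pos: [0.6086, -0.0443, 0.1028]
tool_rot: [-0.002, 0.122, 0.993, 0.0]
contact_force: [0.1, -0.4, -0.5]
gripper_width: -0.0
grasp_force: 0.0
```

{"fn": "arm_command", "kwargs": {
  "commands": [-0.01,-0.03,0,0,0,0,0,-0.0256,-0.054,0.01,0,0,0,0,-0.0256,-0.054,0.02,0,0,0,0,-0.0256,-0.054,0.022,0,0,0,0,-0.0256,-0.054,0.022,0,0,0,0,-0.0256,-0.054,0.022,0,0,0,0]
}}

```text
t: 22.5
eef_pos: [0.6217, -0.1035, 0.082]
tool_rot: [-0.0, 0.122, 0.993, 0.0]
contact_force: [0.5, -0.7, 0.7]
gripper_width: 0.002
grasp_force: 0.0
```

```bash
python3 e.py 8 w
```

```text
22.5 25.7 0.48
22.55 29.3 0.46
22.6 33.6 0.45
22.65 350.1 0.45
22.7 355.5 0.46
22.75 4.8 0.47
22.8 8.9 0.48
22.85 13.2 0.49
22.9 [ 0.62180665 -0.10454412  0.08218792] [-0.03486065  0.2352351  -0.45451158]
```

```bash
python3 - <<'E'
from h import *
w=read_camera('wrist');pickle.dump(w,open('w.pkl','wb'));p=patch(w)
print([pix(w,[C[0]+a,C[1]+b,.083]).round() for a,b in((0,0),(-.056,0),(.056,0),(0,.056),(0,-.056))])
print(cv2.resize(p,(20,20),interpolation=cv2.INTER_AREA));print(tabang(read_camera('top')),get_obs()['t'])
E
```

```text
[array([296.,  84.]), array([254., -83.]), array([330., 218.]), array([440.,  45.]), array([159., 120.])]
[[  0   0  49 175 177 179 179 160 168 180 182 180 180 178 163 183 166 177
  177 180]
 [  0   0  10 175 179 179 180 179 182 181 148 182 179 181 180 183 168 176
  179 181]
 [  0   0   0 137 145 179 179 182 181 182 179 182 178 150 182 182 183 179
  180 181]
 [  0   0   0  98 178 180 162 166 180 182 181 181 183 180 184 155 173 179
  182 181]
 [  0   0   0  50 178 178 180 181 181 149 183 181 181 181 183 182 180 180
  147 180]
 [  0   0   0  10 177 167 173 179 183 181 183 181 151 183 181 183 179 181
  182 180]
 [  0   0   0   0 138 120 100 158 165 182 182 184 181 184 160 172 180 179
  182 180]
 [  0   0   0   0  87 111  98 168 166 183 181 164 182 183 184 180 181 152
  181 179]
 [  0   0   0   0  21  75  97 181 180 183 183 170 183 169 175 180 183 182
  181 175]
 [  0   0   0   0   4  73 135 150 181 182 184 182 184 177 179 182 159 182
  180 181]
 [  0   0   0   0   0  56 173 178 182 182 153 183 182 185 182 182 176 182
  176 158]
 [  0   0   0   0   0  73 176 179 181 183 182 183 165 170 181 184 184 182
  181 176]
 [  0   0   0   0   0  48 149 178 180 179 182 182 184 183 182 151 184 181
  182 182]
 [  0   0   0   0   0   9 166 179 179 154 181 179 182 182 184 184 183 178
  152 182]
 [  0   0   0   0   0   0  55 101 142 176 181 168 169 182 176 184 183 181
  183 183]
 [  0   0   0   0   0   0  37  70  72  76 112 155 182 182 158 184 181 173
  183 185]
 [  0   0   0   0   0   0  41 131  93  70  71  71  97 125 177 183 180 161
  184 176]
 [  0   0   0   0   0   0   8 175 176 161 124  88 143  76 167 183 182 184
  185 171]
 [  0   0   0   0   0   0   0 103 176 176 182 181 154 129 183 180 150 184
  186 184]
 [  0   0   0   0   0   0   0  94 176 166 157 180 182 182 184 181 182 185
  185 181]]
[(18.0, 3.5), (114.5, 12.5), (180.2, 12.0)] 23.0
```

{"fn": "arm_command", "kwargs": {
  "commands": [0,-0.02,-0.03,0,0,0,0,0.005,-0.07,-0.04,0,0,0,0,0.005,-0.12,-0.04,0,0,0,0,0.005,-0.151,-0.04,0,0,0,0,0.005,-0.151,-0.04,0,0,0,0]
}}

```text
t: 23.5
eef_pos: [0.5773, -0.2572, 0.1228]
tool_rot: [0.0, 0.127, 0.992, -0.002]
contact_force: [-0.3, -0.2, 0.2]
gripper_width: 0.001
grasp_force: 0.0
```

```bash
cat > g.py <<'E'
from h import *
import sys,json,os
D=json.load(open('e.json')) if os.path.exists('e.json') else []
for k in range(int(sys.argv[1])):
    t=get_obs()['t'];c=read_camera('top');a=[x for x in tabang(c)];print(round(t,2),a)
    b=[x[0] for x in a if 5<=x[1]<=7.5 and not 196<x[0]<312]
    if len(b)==1:D.append([t,b[0]])
json.dump(D,open('e.json','w'));print(get_obs()['t'],get_obs()['eef_pos'])
E
python3 g.py 6
```

```text
23.5 [(93.8, 6.0)]
23.55 [(100.0, 6.5)]
23.6 [(105.8, 7.0)]
23.65 [(111.5, 6.5)]
23.7 [(117.8, 7.0)]
23.75 [(123.5, 6.5)]
23.8 [ 0.5808119  -0.24797827  0.12179337]
```

{"fn": "arm_command", "kwargs": {
  "commands": [0,0,0,0,0,0,0,0,0,0,0,0,0,0,0,0,0,0,0,0,0,0,0,0,0,0,0,0,0,0,0,0,0,0,0,0,0,0,0,0,0,0,0,0,0,0,0,0,0,0,0,0,0,0,0,0]
}}

```text
t: 24.6
eef_pos: [0.5801, -0.25, 0.122]
tool_rot: [-0.0, 0.123, 0.992, 0.0]
contact_force: [0.2, -0.5, 0.7]
gripper_width: -0.003
grasp_force: 0.0
```

{"fn": "arm_command", "kwargs": {
  "commands": [0,0,0,0,0,0,0,0,0,0,0,0,0,0,0,0,0,0,0,0,0,0,0,0,0,0,0,0,0,0,0,0,0,0,0,0,0,0,0,0,0,0,0,0,0,0,0,0,0,0,0,0,0,0,0,0]
}}

```text
t: 25.4
eef_pos: [0.5801, -0.2499, 0.122]
tool_rot: [0.0, 0.123, 0.992, 0.0]
contact_force: [-1.0, 0.0, 0.1]
gripper_width: -0.002
grasp_force: 0.0
```

```bash
python3 g.py 4
```

```text
25.4 [(292.5, 6.5)]
25.45 [(297.2, 7.0)]
25.5 [(301.8, 6.0)]
25.55 [(305.8, 6.0)]
25.6 [ 0.58010781 -0.24993576  0.12203341]
```

{"fn": "arm_command", "kwargs": {
  "commands": [0,0,0,0,0,0,0,0,0,0,0,0,0,0,0,0,0,0,0,0,0,0,0,0,0,0,0,0,0,0,0,0,0,0,0]
}}

```text
t: 26.1
eef_pos: [0.5801, -0.2499, 0.122]
tool_rot: [-0.0, 0.123, 0.992, 0.0]
contact_force: [-0.1, -0.7, 0.8]
gripper_width: 0.0
grasp_force: 0.0
```

```bash
python3 g.py 4; sed -i "s/d.json/e.json/;s/(181.2,541.2)/(176.4,536.4,896.4)/" fit.py; python3 fit.py
```

```text
26.1 [(352.8, 6.0)]
26.15 [(356.5, 6.5)]
26.2 [(1.5, 3.5)]
26.25 [(5.0, 6.5)]
26.3 [ 0.58011608 -0.24990173  0.122011  ]
[ 4.778202   79.28644186  0.5         0.1470782 ] 0.1280400847427741 [ 0.1 -0.1  0.   0.2 -0.2 -0.1 -0.1  0.3 -0.2]
stop 47.945 470.0891038859528
pass 28.885 52.72084152242314
```

{"fn": "arm_command", "kwargs": {
  "commands": [0,0,0,0,0,0,0,0,0,0,0,0,0,0,0,0,0,0,0,0,0,0,0,0,0,0,0,0,0,0,0,0,0,0,0,0,0,0,0,0,0,0]
}}

```text
t: 26.9
eef_pos: [0.5801, -0.2499, 0.122]
tool_rot: [0.0, 0.123, 0.992, 0.0]
contact_force: [-0.6, -0.2, 0.1]
gripper_width: 0.001
grasp_force: 0.0
```

```bash
python3 - <<'E'
import json;D=json.load(open('e.json'))+[[25.4,292.5],[25.45,297.2],[25.5,301.8],[25.55,305.8]];json.dump(sorted(D),open('e.json','w'))
E
python3 g.py 5; python3 fit.py;  python3 - <<'E'
from h import *
o=get_obs();print(o['eef_pos'],tool(o,[C[0]+.077*np.cos(np.radians(350)),C[1]+.077*np.sin(np.radians(350)),.080]))
E
```

```text
26.9 [(54.2, 6.0)]
26.95 [(57.8, 6.0)]
27.0 [(61.2, 7.0)]
27.05 [(65.2, 7.0)]
27.1 [(68.2, 7.0)]
27.15 [ 0.58014021 -0.24990176  0.12203874]
[68.40329907 70.11454196  0.5         0.14371865] 0.2729267660897742 [ 0.1 -0.1  0.   0.2 -0.2 -0.1  0.1 -0.1 -0.2  0.2 -0.1  0.3 -0.2 -0.
 -0.   0.1 -0.3  0.2]
stop 48.33 482.3874543641316
pass 28.855 53.708254592620506
[ 0.58014021 -0.24990176  0.12203874] [-0.00598199  0.14875409  0.04204167]
```

{"fn": "arm_command", "kwargs": {
  "commands": [-0.002,0.05,0.01,0,0,0,0,-0.004,0.1,0.02,0,0,0,0,-0.006,0.14,0.035,0,0,0,0,-0.006,0.149,0.042,0,0,0,0,-0.006,0.149,0.042,0,0,0,0,-0.006,0.149,0.042,0,0,0,0,-0.006,0.149,0.042,0,0,0,0,-0.006,0.149,0.042,0,0,0,0]
}}

```text
t: 27.95
eef_pos: [0.6221, -0.1092, 0.0808]
tool_rot: [0.001, 0.124, 0.992, -0.0]
contact_force: [0.1, -0.1, 0.6]
gripper_width: -0.005
grasp_force: 0.0
```

```bash
python3 g.py 1
```

```text
27.95 [(12.2, 4.0), (117.5, 12.5), (183.2, 10.0)]
28.0 [ 0.62212645 -0.10874652  0.08068656]
```

{"fn": "arm_command", "kwargs": {
  "commands": [0,0,0.001,0,0,0,0,0,0,0.0018,0,0,0,0,0,0,0.0018,0,0,0,0,0,0,0.0018,0,0,0,0,0,0,0.0018,0,0,0,0,0,0,0.0018,0,0,0,0,0,0,0.0048,0,0,0,0,0,0,0.0088,0,0,0,0]
}}

```text
t: 28.8
eef_pos: [0.6227, -0.1071, 0.0747]
tool_rot: [0.0, 0.123, 0.992, 0.001]
contact_force: [-20.3, 5.0, 60.3]
gripper_width: 0.002
grasp_force: 30.0
```

{"fn": "arm_command", "kwargs": {
  "commands": [0,0,0,0,0,0,0,0,0,0,0,0,0,0]
}}

```text
t: 29.0
eef_pos: [0.6225, -0.1072, 0.0749]
tool_rot: [0.0, 0.123, 0.992, 0.001]
contact_force: [-12.1, 3.1, 30.9]
gripper_width: -0.001
grasp_force: 15.8
```

```bash
cat > s.py <<'E'
from h import *
s=read_camera('side');a,S_=tab(s,(.1,.102,.104,.106));a0,T=tab(pickle.load(open('chk.pkl','rb'))[1],(.1,.102,.104,.106))
i=np.where((a>=160)&(a<=200))[0][::4];print(a[i].astype(int));print(S_[:,i].astype(int))
def mid(M):
    m=M.mean(0);j=(a>=155)&(a<=202);d=np.clip(350-m[j],0,None);return (a[j]*d).sum()/d.sum()
print('side tab',mid(S_)-mid(T)+181.7)
import subprocess;print(subprocess.run(['python3','l.py'],capture_output=True,text=True).stdout)
E
python3 s.py
```

```text
[160 162 164 166 168 170 172 174 176 178 180 182 184 186 188 190 192 194
 196 198 200]
[[373 340 299 279 248 219 221 288 357 366 362 362 362 364 367 369 370 370
  367 366 368]
 [362 333 289 232 226 213 224 291 351 364 362 361 362 364 366 368 369 367
  365 365 366]
 [355 332 281 229 220 212 229 302 354 366 363 362 361 363 365 367 367 368
  364 361 358]
 [356 332 277 233 225 209 223 311 357 366 364 363 361 361 364 366 366 365
  357 351 342]]
side tab 170.95848854806846
29.15 tab 164.70000000000005 0.44767615 wristL (80.125, np.float32(0.88440925)) [ 0.62254654 -0.10718924  0.0749429 ] [-11.24179986   2.85801683  31.47320174] [(14.2, 3.0), (115.8, 12.0), (181.0, 11.5)]
```

{"fn": "arm_command", "kwargs": {
  "commands": [0,0,-0.001,0,0,0,0,0,0.002,-0.0015,0,0,0,0,0.0002,0.005,-0.0015,0,0,0,0,0.0005,0.008,-0.0015,0,0,0,0,0.0007,0.0102,-0.0015,0,0,0,0,0.0007,0.0102,-0.0015,0,0,0,0]
}}

```text
t: 29.75
eef_pos: [0.6251, -0.0973, 0.0751]
tool_rot: [0.001, 0.123, 0.992, 0.0]
contact_force: [-4.3, 0.0, 17.5]
gripper_width: -0.002
grasp_force: 8.6
```

```bash
cat > s.py <<'E'
from h import *
def mid(s):
    a,M=tab(s,(.1,.101,.102,.103));m=M.mean(0);j=np.where((a>=150)&(a<=205)&(m<290))[0]
    f=lambda i,k:np.interp(290,*( (m[[i,k]],a[[i,k]]) if m[i]<m[k] else (m[[k,i]],a[[k,i]])))
    return (f(j[0],j[0]-1)+f(j[-1],j[-1]+1))/2,f(j[0],j[0]-1),f(j[-1],j[-1]+1)
print('ref (181.7)',mid(pickle.load(open('chk.pkl','rb'))[1]),'now',mid(read_camera('side')))
o=get_obs();print(o['t'],o['eef_pos'],o['contact_force'])
E
python3 s.py
```

```text
ref (181.7) (np.float64(168.90289525048797), np.float64(150.0), np.float64(187.80579050097592)) now (np.float64(176.35565526410025), np.float64(170.463326030222), np.float64(182.2479844979785))
29.8 [ 0.62506809 -0.09747342  0.07503624] [-4.40013985 -0.12523076 17.43956688]
```

{"fn": "arm_command", "kwargs": {
  "commands": [0,0,-0.0005,0,0,0,0,0,0,-0.001,0,0,0,0,0,0,-0.0014,0,0,0,0,0,0,-0.0014,0,0,0,0]
}}

```text
t: 30.2
eef_pos: [0.6251, -0.0971, 0.0752]
tool_rot: [0.001, 0.123, 0.992, 0.0]
contact_force: [0.1, 0.0, 6.9]
gripper_width: 0.0
grasp_force: 3.6
```

```bash
python3 s.py
```

```text
ref (181.7) (np.float64(168.90289525048797), np.float64(150.0), np.float64(187.80579050097592)) now (np.float64(176.64320439496464), np.float64(171.13845521774857), np.float64(182.14795357218074))
30.25 [ 0.62510054 -0.09711139  0.07514211] [-0.9678285   0.7741574   7.72728832]
```

{"fn": "arm_command", "kwargs": {
  "commands": [0,0,-0.0003,0,0,0,0,0,0,-0.0006,0,0,0,0,0,0,-0.0009,0,0,0,0,0,0,-0.0012,0,0,0,0,0,0,-0.0016,0,0,0,0,0,0,-0.0022,0,0,0,0,0,0,-0.003,0,0,0,0,0,0,-0.004,0,0,0,0]
}}

```text
t: 31.05
eef_pos: [0.6235, -0.0968, 0.0779]
tool_rot: [-0.0, 0.123, 0.992, -0.0]
contact_force: [-0.1, -0.4, -0.5]
gripper_width: -0.001
grasp_force: 0.0
```

```bash
python3 s.py;python3 s.py
```

```text
ref (181.7) (np.float64(168.90289525048797), np.float64(150.0), np.float64(187.80579050097592)) now (np.float64(177.0328523509561), np.float64(171.82574257425742), np.float64(182.23996212765476))
31.1 [ 0.62379889 -0.09678022  0.07817779] [-0.23039131 -0.07127443  0.70547498]
ref (181.7) (np.float64(168.90289525048797), np.float64(150.0), np.float64(187.80579050097592)) now (np.float64(177.04709404975435), np.float64(171.83339395041523), np.float64(182.26079414909347))
31.15 [ 0.62390389 -0.09679649  0.07817526] [0.75318982 0.43024245 0.45960959]
```

{"fn": "arm_command", "kwargs": {
  "commands": [0,0,-0.02,0,0,0,0,0,0,-0.06,0,0,0,0,0,-0.05,-0.08,0,0,0,0,0,-0.1,-0.08,0,0,0,0,0,-0.15,-0.08,0,0,0,0,0,-0.17,-0.08,0,0,0,0,0,-0.17,-0.08,0,0,0,0,0,-0.17,-0.08,0,0,0,0]
}}

```text
t: 31.95
eef_pos: [0.5824, -0.2619, 0.158]
tool_rot: [-0.0, 0.123, 0.992, 0.0]
contact_force: [0.3, 0.3, 1.0]
gripper_width: -0.001
grasp_force: 0.0
```

```bash
python3 g.py 2; python3 l.py; python3 - <<'E'
from h import *
c=read_camera('top');a,s=tab(c,(.1,.105,.11,.115,.12,.128,.135,.14,.145,.149));i=np.where((a>=166)&(a<=188))[0][::2];print(a[i].astype(int));print(s[:,i].astype(int))
for p in [(.4683,-.3009,.078),(.6219,-.4988,.05)]:pass
i0=cv2.imread('pics/top0.png')[:,:,::-1];d=np.abs(c['img'].astype(int)-i0).sum(2)>90;print('changed px phone/jar/cup',d[180:225,210:275].sum(),d[225:250,380:410].sum(),d[170:205,440:485].sum(),'screwdriver',d[145:195,358:410].sum(),'base edge',d[245:265,305:335].sum())
E
```

```text
31.95 [(176.5, 5.5)]
32.0 [(176.2, 6.0)]
32.05 [ 0.58327665 -0.25981862  0.15785681]
32.15 tab 176.99545454545455 0.94872564 wristL (181.91666666666666, np.float32(0.73922163)) [ 0.58338335 -0.25969907  0.15791323] [-0.20614882  0.8436411  -1.06770077] [(176.2, 6.0)]
[166 167 168 169 170 171 172 173 174 175 176 177 178 179 180 181 182 183
 184 185 186 187 188]
[[322 326 313 317 344 327 298 233 200 189 187 186 188 204 230 303 346 327
  320 317 318 319 318]
 [320 327 318 299 329 339 304 246 198 187 182 181 183 203 242 313 341 291
  298 313 320 320 319]
 [321 321 323 338 357 363 324 264 200 184 179 178 183 213 279 346 372 337
  328 325 328 331 332]
 [327 322 320 323 338 349 329 261 214 190 183 186 186 204 271 324 348 336
  325 319 317 321 322]
 [315 318 324 314 351 374 364 309 250 200 184 185 189 207 313 348 349 326
  325 320 315 318 317]
 [328 330 328 308 265 337 358 359 357 358 338 337 355 362 363 325 296 299
  309 310 310 312 315]
 [323 331 329 326 310 315 352 362 334 344 352 350 353 359 368 332 307 315
  318 314 314 315 316]
 [323 328 335 331 316 301 287 329 354 356 358 363 359 353 325 315 318 316
  316 311 310 311 313]
 [326 327 325 318 312 300 308 335 354 356 354 360 351 358 347 328 317 319
  323 329 323 324 320]
 [324 324 326 315 311 333 372 373 361 352 352 352 350 358 366 327 300 314
  318 315 319 319 326]]
changed px phone/jar/cup 0 300 1 screwdriver 507 base edge 19
```

```bash
python3 -c "
from station import *
print(hand_in())"
```

```text
the job is handed in; nothing more can be done
None
```

I handed the job in with the plate at rest on the pointer to within about 0.5° and the hand clear, but the last fingertip stop was about 7° short. I dragged the plate onto the mark before lifting off. It took three flicks: no second pass on the first, an 8–9° knock on lift-off after the second; the third coasted nearly 7 s, and nothing else was touched as far as I could tell, the arm hiding the jar and screwdriver in the final view.

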